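Close the parts well of the porch toolbox

TASK

Put the cover with the tongue on the parts well in the top of the toolbox: tilt it, hook its tongue under the lip at the well's latch end, then swing the other end down until the cover lies flat and fully home in the well, and let go. Leave the similar plain lid without a tongue and the glass dish where they are.

Things in the scene. Friction and masses are not known exactly. Their poses are not given: they have to be found in the camera images.
- cover: Loose grey plastic cover, 160 g, 140 (x) by 100 (y) mm, flat on the shelf: block x -34 to 70 mm, 20 mm thick; flat tongue x -70 to -34 mm, full width, z 0 to 5 mm. On the block a black grip fin, 14 mm thick in x, 70 mm long in y, centred at x = 18, y = 0, z 20 to 50 mm: pinch from above on its -x and +x faces. Origin: underside, middle of the 140 x 100 outline; z up.
- tongue (a point): Middle of the lower edge of the cover's tongue tip, at x = -70, y = 0, z = 0 mm in the cover's frame; axes as the cover's.
- well (a point): Middle of the seat (black floor) of the walled well in the fixed grey toolbox (310 x 200 x 110 mm high). z up, -x towards its latch end, which faces the robot. Well: x -77 to 77, y -57 to 57 mm; seat 90 mm above the shelf, toolbox top 20 mm above the seat. The seat has a pocket at x -7 to 65 mm. Carry handle 25 mm high on the top at x 139 to 157 mm. Home: cover on the seat, its x along this x.
- lip (a point): Middle of the free lower edge of the lip at the well's latch end, 49 mm to -x and 16 mm above the well point; axes as the well's. The lip, 4 mm thick, its top level with the toolbox top, covers the well from here 28 mm to the -x wall, full width. Only 126 mm of the well is open from above; the cover tipped about 15 degrees, tongue down, goes under with room to spare.
- plain_lid: Bystander: grey plastic lid of another box, 140 (x) by 100 (y) mm and 20 mm thick over its whole length, no tongue, same black fin in its middle (top at z 50 mm). Origin: middle of the underside. It and the cover lie left and right of the toolbox, either way round.
- dish: Bystander: small clear glass dish, 84 mm across, 30 mm high. Origin: middle of the underside.
There are look-alikes about, which are no part of the job. What is shaped like the cover but orange is not meant.

How it is judged:
By the outcome, as a careful person would: the job done as asked, in the order asked, and still so for the second after the job is handed in, with the robot touching nothing.
It also fails if it takes over 48 s, if anything falls off the work surface, if the arm or the gripper's body presses on something with over 40 N, if the wrist force passes 120 N, or if a joint passes its speed limit or range.

ROBOT

A 6-joint arm with a two-finger parallel gripper is mounted at the origin on the work surface. World frame = base frame: x ahead of the robot, y to its left, z up, the work surface at z = 0. Lengths are in m, angles in rad, forces in N, time in s.
With the tool pointing down it reaches from about 0.275 to 0.825 m from the base axis. Payload 5.2 kg.
Tool frame: the origin (TCP) lies midway between the tips of the shut fingers; the grasp point (between the pads) lies 19 mm behind it (env.grip_point_offset is the distance from the TCP to the grasp point, in m); z points along the fingers, y is the line along which they close (so a half turn about z gives the same grasp; the last joint's range is limited). The gripper opens to 93 mm and grips with 3 to 60 N. Pads are 15 mm wide; open, the fingers measure 128 mm over their backs; the gripper's body (75 mm by 188 mm) begins 65 mm behind the grasp point.
Start: joints at [0.988, 0.259, 1.535, -0, 1.348, -0.203], TCP at [0.204, 0.511, 0.219] pointing down, gripper open.
Joint ranges: [-3.14, 3.14], [-0.91, 2.08], [0.19, 2.58], [-1.22, 4.36], [0.22, 2.71], [-3.12, 3.12]. Speed limits (rad/s): [2.57, 2.57, 3.14, 3.14, 3.14, 3.14].

INTERFACE

Orientations are given as a unit quaternion [w, x, y, z].
In Python, from bench import env gives the robot as it stands. The module is installed in compiled form; this text tells all that it offers.
- The arm moves only by the tool arm_command, never from a script. Its argument "plan" is a list of rows, each a list of 7 numbers: the turn, a rotation vector about the tool's x, y, z in rad, then the shift along the tool's x, y, z in mm, then the opening, from 0 (shut) to 1 (fully open). A call has 1 to 20 rows; each row shifts and turns the commanded pose from where the row before left it, along the tool's axes as they then stand; what a row does not reach is not made up. A row lasts 1/10 s, in which the tool goes at most 50 mm and 8.59 degrees, less where a joint would pass 70% of its speed; a pose out of reach is approached as far as the arm can. A call is refused whole if a number of a shift passes 50 or a number of a turn 0.15, either way. A call with a gripper value outside its range is refused whole. The fingers move at their own pace and stop on an object; the grip force is fixed at half the most. Time passes only in rows, so rows that do not move let the fingers close. It gives the time, the measured TCP pose, the force, the opening and the grip force at its end, in the units of the state.
- env.read_state(): the state, without advancing time (a new reading comes with each control period).
- env.snapshot(name): name is "side" or "top"; returns the picture (420x560x3 uint8, red, green, blue); there is no depth.
- env.get_calibration(name): a dict with "vfov" (degrees; the focal length in pixels is half the picture's height over the tangent of half this angle, whatever the lens; pixels are square), "cx", "cy" (the principal point, pixels), "rvec" (rotation vector, rad) and "tvec" (3), from world to camera coordinates, as OpenCV has them. Camera axes: x right, y down, z forward; pixel columns grow to the right and rows downward; lengths in m; the calibration is good to about 2 mm. A picture is of the moment at which its call begins. get_calibration takes no time and is no camera call.
- env.sign_off(): hands the job in; it is judged then, once.
The state is a dict: "time_s": time; "joint_positions": joint angles; "qd": joint speeds; "joint_torque": joint torques, N m; "tcp_pos": TCP position; "ee_rot": TCP orientation; "force": force on the tool from outside, world axes, zero at the start; "torque": the same for the moment, N m; "grip_width": finger opening in m; "finger_force": force on a finger pad.
Only numpy, scipy, OpenCV 4.12 (cv2) and the standard library are available. Lean on these libraries where they do the work, as an engineer would, in place of code of your own. Each camera call takes 0.05 s, during which the arm holds its last target. There are 200 camera calls.

## Working session

There is one attempt and no reset: what is moved stays moved. The work goes in short steps, Python scripts to look and compute and a tool call to move; the robot and the scene stay as the last step left them, time stands still between calls to the robot, and variables do not carry over. Pictures are saved under pics/ and viewed, at most 10 in all, crops included, and the job is handed in when it is done.

Besides the shell and the picture viewer there is one more tool, called after "Call:" by a JSON object that holds its "op" and its "data". arm_command: Moves the arm, as the interface text tells. Its arguments: {"type":"object","properties":{"plan":{"type":"array","items":{"type":"array","items":{"type":"number"}}}},"required":["plan"]}

```bash
mkdir -p pics; python3 - <<'E'
from bench import env
import cv2
for n in("side","top"):
    im=env.snapshot(n);cv2.imwrite(f"pics/{n}0.png",im[...,::-1])
    print({k:v for k,v in env.get_calibration(n).items()})
print(env.read_state(), env.grip_point_offset)
E
```

```text
{'vfov': 51.2918395865207, 'cx': 286.8914635551294, 'cy': 205.72979748369028, 'rvec': array([ 2.10721737, -0.26717088,  0.16823003]), 'tvec': array([-0.45343979,  0.08886318,  1.32095556])}
{'vfov': 48.476008494744804, 'cx': 275.4729041163003, 'cy': 215.75228618496112, 'rvec': array([ 2.03476114, -2.19592277,  0.22109399]), 'tvec': array([-0.07251425,  0.47623609,  1.26987994])}
{'time_s': 0.1, 'joint_positions': array([ 9.88224892e-01,  2.59263850e-01,  1.53598449e+00, -5.41557936e-06,
        1.34802818e+00, -2.02782754e-01]), 'qd': array([-0.00077263,  0.00088729, -0.00189107, -0.0016729 , -0.00158752,
       -0.00111761]), 'joint_torque': array([ 2.33887382e-03, -4.38212872e+01, -2.84643745e+01,  7.20112352e-02,
        3.62374540e-02, -8.03055713e-06]), 'tcp_pos': array([0.20358326, 0.51038561, 0.21789988]), 'ee_rot': array([-3.19737721e-04,  1.88754479e-01,  9.82023950e-01, -7.78863148e-04]), 'force': array([0.09137561, 1.14390006, 0.2715738 ]), 'torque': array([ 0.01106323, -0.04171902,  0.02580652]), 'finger_force': 0.0, 'grip_width': 0.0932085349500801} 0.0188
```

View pics/top0.png

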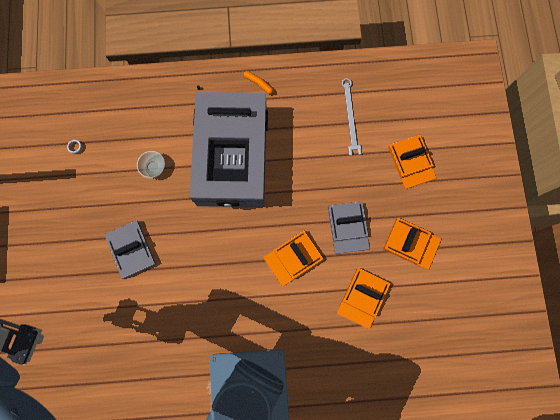

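View pics/side0.png

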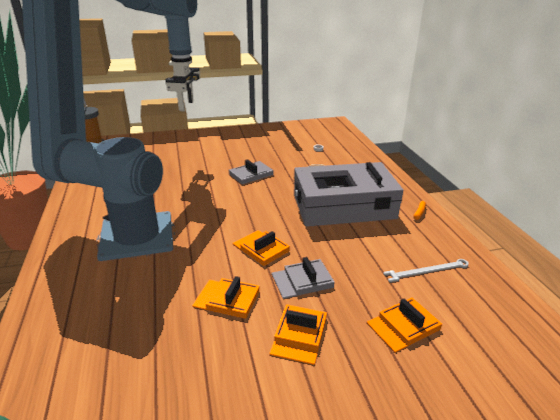

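Top view: the grey candidates are at (349,227), with an off-centre fin and a thin strip below it, and at (130,249), with a centred fin. The orange ones are excluded by colour. The toolbox is at (230,150) with the well at (228,160), and the dish is at (151,165). I'll confirm in a crop and measure in the same step.

```bash
cat > h.py <<'E'
import numpy as np, cv2
from bench import env
def cal(n):
    c=env.get_calibration(n); R=cv2.Rodrigues(np.array(c["rvec"]))[0]; t=np.array(c["tvec"])
    f=210/np.tan(np.radians(c["vfov"])/2); return R,t,f,c["cx"],c["cy"]
def ray(n,p,z):
    R,t,f,cx,cy=cal(n); o=-R.T@t; d=R.T@np.array([(p[0]-cx)/f,(p[1]-cy)/f,1]); return o+d*(z-o[2])/d[2]
def proj(n,P):
    R,t,f,cx,cy=cal(n); q=R@np.array(P)+t; return np.array([cx+f*q[0]/q[2],cy+f*q[1]/q[2]])
E
python3 - <<'E'
from h import *
im=cv2.imread("pics/top0.png"); s=cv2.imread("pics/side0.png")
a=cv2.resize(im[185:285,300:400],(400,400),interpolation=cv2.INTER_CUBIC)
b=cv2.resize(im[200:300,80:180],(400,400),interpolation=cv2.INTER_CUBIC)
c=cv2.resize(im[80:220,180:280],(400,560),interpolation=cv2.INTER_CUBIC)
d=cv2.resize(s[245:310,260:350],(360,260),interpolation=cv2.INTER_CUBIC)
e=cv2.resize(s[145:200,215:290],(360,260),interpolation=cv2.INTER_CUBIC)
cv2.imwrite("pics/c1.png",np.hstack([a,b]));cv2.imwrite("pics/c2.png",np.hstack([c,np.vstack([d,e,np.zeros((40,360,3),np.uint8)])]))
hsv=cv2.cvtColor(im,cv2.COLOR_BGR2HSV)
m=((hsv[...,1]<75)&(hsv[...,2]>60)&(hsv[...,2]<190)).astype(np.uint8)
for nm,(x0,y0,x1,y1) in dict(cov=(320,190,380,262),lid=(95,210,165,285),box=(185,85,275,212)).items():
    k=np.zeros_like(m);k[y0:y1,x0:x1]=m[y0:y1,x0:x1]
    cs,_=cv2.findContours(k,cv2.RETR_EXTERNAL,cv2.CHAIN_APPROX_NONE);q=max(cs,key=cv2.contourArea)
    print(nm,cv2.contourArea(q),cv2.minAreaRect(q),cv2.approxPolyDP(q,3,True).reshape(-1,2).tolist())
bl=(hsv[...,2]<50).astype(np.uint8)
for nm,(x0,y0,x1,y1) in dict(covfin=(325,195,372,245),well=(203,130,255,190)).items():
    k=np.zeros_like(m);k[y0:y1,x0:x1]=bl[y0:y1,x0:x1]
    cs,_=cv2.findContours(k,cv2.RETR_EXTERNAL,cv2.CHAIN_APPROX_NONE);q=max(cs,key=cv2.contourArea)
    print(nm,cv2.contourArea(q),cv2.minAreaRect(q),cv2.approxPolyDP(q,1.5,True).reshape(-1,2).tolist())
for n in("top","side"): R,t,*_=cal(n); print(n,-R.T@t)
E
```

```text
cov 1414.0 ((348.53997802734375, 227.2799835205078), (49.073211669921875, 35.49676513671875), 81.8698959350586) [[361, 202], [328, 206], [335, 253], [369, 248], [364, 220], [363, 226], [362, 222], [337, 225], [335, 221], [360, 215], [361, 208], [364, 218]]
lid 1610.5 ((128.92160034179688, 249.2381591796875), (48.790367126464844, 36.11684036254883), 67.61986541748047) [[136, 220], [105, 234], [122, 278], [154, 264], [147, 246], [145, 250], [141, 247], [141, 240], [145, 242]]
box 7519.5 ((227.51312255859375, 145.81756591796875), (73.54409790039062, 107.74930572509766), 1.1017061471939087) [[196, 92], [190, 198], [262, 199], [265, 93]]
covfin 131.0 ((349.8249816894531, 214.55096435546875), (27.133785247802734, 19.86992645263672), 2.2025980949401855) [[360, 205], [360, 216], [337, 219], [337, 224], [361, 220], [363, 225]]
well 1597.0 ((227.41786193847656, 159.46392822265625), (40.510841369628906, 42.40978240966797), 1.9091525077819824) [[209, 138], [207, 180], [247, 180], [248, 139], [222, 140], [220, 138], [220, 140]]
top [ 0.2040452  -0.09162219  1.33963619]
side [ 0.15085878 -1.15821654  0.77084627]
```

View pics/c1.png

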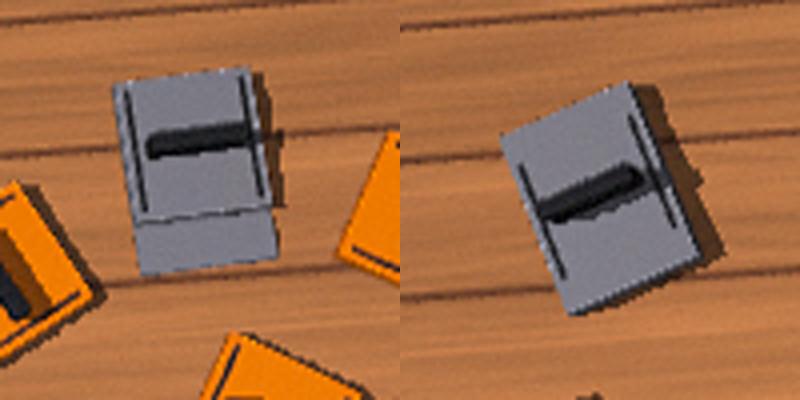

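View pics/c2.png

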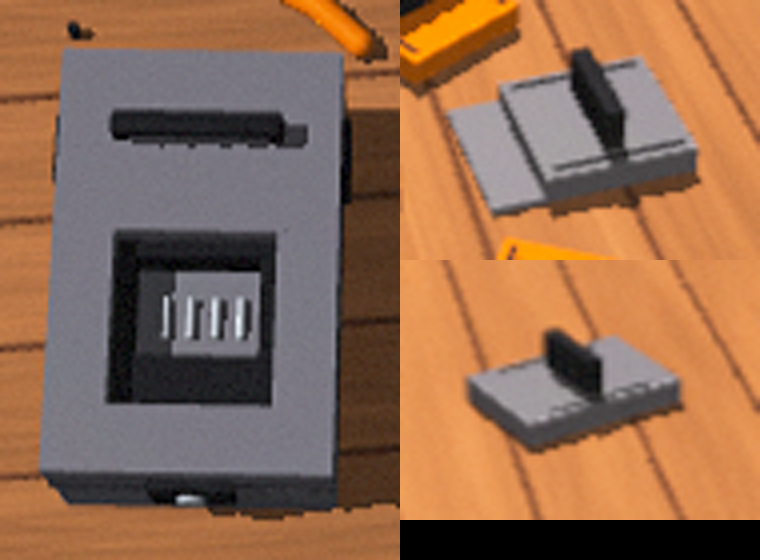

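The crops confirm it: the cover is the right-hand one at (349,227). Its thin tongue lies towards the robot, with the tip edge from (335,254) to (370,250). The left lid at (130,249) is full thickness and has a centred fin. The well opening has corners (208,138), (249,138), (248,181) and (206,181).

```bash
python3 - <<'E'
from h import *
np.set_printoptions(precision=4,suppress=True)
def fit(loc,pix,z):
    W=np.array([ray("top",p,zz)[:2] for p,zz in zip(pix,z)]); L=np.array(loc,float)/1000
    A=L-L.mean(0);B=W-W.mean(0); a=np.arctan2((A[:,0]*B[:,1]-A[:,1]*B[:,0]).sum(),(A*B).sum())
    R=np.array([[np.cos(a),-np.sin(a)],[np.sin(a),np.cos(a)]]); t=W.mean(0)-R@L.mean(0)
    print(t,np.degrees(a),"res mm",((W-(L@R.T+t))*1000).round(1).tolist()); return t,a
print("cover");t,a=fit([(-70,50),(-70,-50),(70,50),(70,-50),(-34,50),(-34,-50)],[(335,253.7),(369.7,249.5),(328.2,206.2),(362.5,201.7),(333,240),(367.7,236.7)],[.004,.004,.02,.02,.02,.02])
print("fin",t+.018*np.array([np.cos(a),np.sin(a)]))
print("well");fit([(77,57),(77,-57),(-49,-57),(-49,57)],[(208.2,137.7),(249,138),(248,181.2),(206.5,181)],[.11]*4)
# box top: outline 310x200, corners; find box centre
fit([(155,100),(155,-100),(-155,-100),(-155,100)],[(195.7,92.2),(265.7,93),(262.7,199),(190.3,198)],[.11]*4)
# dish, orange heights
print("dish",ray("top",(151,165),.02))
E
```

```text
cover
[ 0.4261 -0.3171] 2.697663698470536 res mm [[0.6, -0.8], [0.3, -1.8], [-1.9, 0.4], [-0.9, -0.4], [2.4, 1.3], [-0.4, 1.3]]
fin [ 0.444  -0.3162]
well
[0.6115 0.0123] -4.8261453759995865 res mm [[-0.5, -0.1], [-0.5, 0.1], [0.7, 0.2], [0.3, -0.2]]
[0.6689 0.0067] -5.291447357038392 res mm [[-0.2, -0.4], [0.4, 0.1], [0.2, 1.9], [-0.4, -1.6]]
dish [0.656  0.2464 0.02  ]
```

Call:
{"op": "arm_command", "data": {"plan": [[0,0,0.143,0,0,0,0.6],[0,0,0.143,0,0,0,0.6],[0,0,0.143,0,0,0,0.6],[0,0,0.143,0,0,0,0.6],[0,0,0.143,0,0,0,0.6],[0,0,0.143,0,0,0,0.6],[0,0,0.143,0,0,0,0.6],[0,0,0.143,0,0,0,0.6]]}}

```text
time_s: 0.9
tcp_pos: [0.2037, 0.5105, 0.2182]
ee_rot: [0.0, 0.692, 0.721, -0.001]
force: [0.4, -0.7, 0.2]
grip_width: 0.0562
finger_force: 0.0
```

Call:
{"op": "arm_command", "data": {"plan": [[0,0,0,-46,11,0,0.6],[0,0,0,-46,11,0,0.6],[0,0,0,-46,11,0,0.6],[0,0,0,-46,11,0,0.6],[0,0,0,-46,11,0,0.6],[0,0,0,-46,11,0,0.6],[0,0,0,-46,11,0,0.6],[0,0,0,-46,11,0,0.6],[0,0,0,-46,11,0,0.6],[0,0,0,-46,11,0,0.6],[0,0,0,-46,11,0,0.6],[0,0,0,-46,11,0,0.6],[0,0,0,-46,11,0,0.6],[0,0,0,-46,11,0,0.6],[0,0,0,-46,11,0,0.6],[0,0,0,-46,11,0,0.6],[0,0,0,-46,11,0,0.6],[0,0,0,0,0,0,0.6]]}}

```text
time_s: 2.7
tcp_pos: [0.4282, -0.2668, 0.2176]
ee_rot: [0.0, 0.692, 0.722, -0.001]
force: [-0.1, 0.9, 0.5]
grip_width: 0.0562
finger_force: 0.0
```

```bash
cat >> h.py <<'E'
from scipy.spatial.transform import Rotation as Ro
def cover_rot(yaw,tilt=0):  # tool rotation holding cover at yaw (deg), tongue tipped down by tilt (deg)
    return Ro.from_euler("z",yaw,degrees=True)*Ro.from_euler("y",-tilt,degrees=True)*Ro.from_matrix([[0,1,0],[1,0,0],[0,0,-1]])
def go(pos,rot):
    s=env.read_state(); q=s["ee_rot"]; r=Ro.from_quat(q,scalar_first=True)
    sh=r.inv().apply(np.array(pos)-s["tcp_pos"])*1000; tu=(r.inv()*rot).as_rotvec()
    print("t",round(s["time_s"],2),"tcp",s["tcp_pos"].round(4),"F",s["force"].round(1),"grip",round(s["grip_width"],4),round(s["finger_force"],1))
    print("shift mm",sh.round(1),"turn",tu.round(3))
E
python3 - <<'E'
from h import *
go([.444,-.3162,.10],cover_rot(2.7))
E
```

```text
t 2.7 tcp [ 0.4282 -0.2668  0.2176] F [-0.1  0.9  0.5] grip 0.0562 0.0
shift mm [-49.8  13.7 117.7] turn [-0.     0.001 -0.004]
```

Call:
{"op": "arm_command", "data": {"plan": [[0,0,-0.004,-25,7,20,0.6],[0,0,0,-25,7,30,0.6],[0,0,0,0,0,34,0.6],[0,0,0,0,0,34,0.6],[0,0,0,0,0,10,0.6],[0,0,0,0,0,10,0.6],[0,0,0,0,0,0,0.6]]}}

```text
time_s: 3.4
tcp_pos: [0.4438, -0.3103, 0.0805]
ee_rot: [-0.0, 0.689, 0.725, 0.0]
force: [-0.2, -1.0, -0.5]
grip_width: 0.0554
finger_force: 0.0
```

```bash
python3 - <<'E'
from h import *
go([.444,-.3162,.024],cover_rot(2.7))
im=env.snapshot("side")[...,::-1]; t=env.snapshot("top")[...,::-1]
cv2.imwrite("pics/g1.png",np.hstack([cv2.resize(im[225:325,250:350],(400,400),interpolation=cv2.INTER_CUBIC),cv2.resize(t[180:280,300:400],(400,400),interpolation=cv2.INTER_CUBIC)]))
E
```

```text
t 3.4 tcp [ 0.4438 -0.3103  0.0805] F [-0.2 -1.  -0.5] grip 0.0554 0.0
shift mm [-6.  -0.1 56.5] turn [-0.    -0.001  0.004]
```

View pics/g1.png

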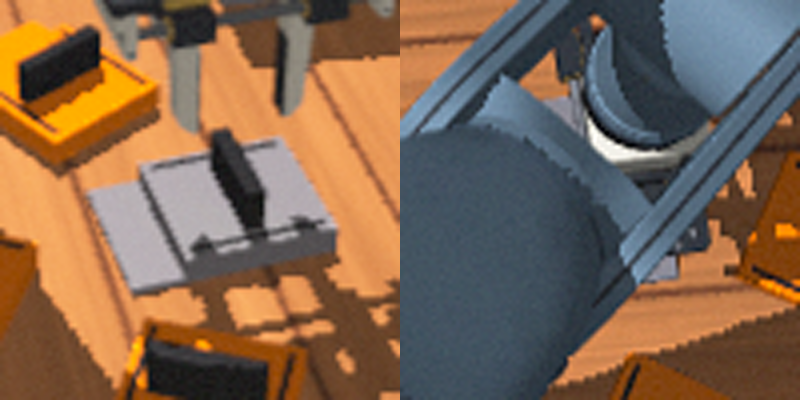

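The side crop shows the open fingers (185,125)/(290,110) straddling the fin (238,175). I'll descend and close.

Call:
{"op": "arm_command", "data": {"plan": [[0,0,0.003,-6,0,14,0.6],[0,0,0,0,0,14,0.6],[0,0,0,0,0,14,0.6],[0,0,0,0,0,10,0.6],[0,0,0,0,0,4,0.6],[0,0,0,0,0,0,0.6],[0,0,0,0,0,0,0],[0,0,0,0,0,0,0],[0,0,0,0,0,0,0],[0,0,0,0,0,0,0],[0,0,0,0,0,0,0],[0,0,0,0,0,0,0],[0,0,0,0,0,0,0],[0,0,0,0,0,0,0]]}}

```text
time_s: 4.9
tcp_pos: [0.4443, -0.3168, 0.0248]
ee_rot: [0.0, 0.69, 0.724, 0.0]
force: [-0.4, 0.6, 1.3]
grip_width: 0.0141
finger_force: 30.0
```

Call:
{"op": "arm_command", "data": {"plan": [[0,0,0,0,0,-5,0],[0,0,0,0,0,-15,0],[0,0,0,0,0,-25,0],[0,0,0,0,0,-35,0],[0,0,0,0,0,-35,0],[0,0,0,0,0,-35,0],[0,0,0,0,0,-25,0],[0,0,0,0,0,-15,0],[0,0,0,0,0,0,0]]}}

```text
time_s: 5.8
tcp_pos: [0.4449, -0.3176, 0.2171]
ee_rot: [0.002, 0.69, 0.724, -0.0]
force: [-0.8, -0.6, -2.3]
grip_width: 0.0139
finger_force: 30.0
```

```bash
cat >> h.py <<'E'
def tgt(xt,zt,th,y=0,yaw=-5.0,well=(.6115,.0123,.09)):
    W=Ro.from_euler("z",yaw,degrees=True); c=Ro.from_euler("y",-th,degrees=True)
    p=np.array([xt,y,zt])+c.apply([88,0,24.8]); return np.array(well)+W.apply(p)/1000, cover_rot(yaw,th)
E
python3 - <<'E'
from h import *
p,r=tgt(-43,80,15);print(p)
go(p,r); go(p,cover_rot(-5))
s=env.read_state(); rr=cover_rot(-5); print("shift after yaw+tilt",(r.inv().apply(p-s["tcp_pos"])*1000).round(1),"after yaw only",(rr.inv().apply(p-s["tcp_pos"])*1000).round(1), (rr.inv()*r).as_rotvec())
E
```

```text
[0.64694736 0.00919876 0.21673104]
t 5.8 tcp [ 0.4449 -0.3176  0.2171] F [-0.8 -0.6 -2.3] grip 0.0139 30.0
shift mm [ 3.167e+02  2.175e+02 -1.000e-01] turn [-0.258 -0.014  0.135]
t 5.8 tcp [ 0.4449 -0.3176  0.2171] F [-0.8 -0.6 -2.3] grip 0.0139 30.0
shift mm [ 3.167e+02  2.175e+02 -1.000e-01] turn [0.003 0.003 0.135]
shift after yaw+tilt [343.2 166.8  45.1] after yaw only [343.2 172.8   0.4] [-2.61799388e-01  0.00000000e+00 -2.22679987e-16]
```

Call:
{"op": "arm_command", "data": {"plan": [[0,0,0.07,0,0,0,0],[0,0,0.065,0,0,0,0],[0,0,0,12,6,0,0],[0,0,0,24,12,0,0],[0,0,0,34,17,0,0],[0,0,0,34,17,0,0],[0,0,0,34,17,0,0],[0,0,0,34,17,0,0],[0,0,0,34,17,0,0],[0,0,0,34,17,0,0],[0,0,0,34,17,0,0],[0,0,0,34,17,0,0],[0,0,0,24,12,0,0],[0,0,0,12,6,0,0],[-0.06,0,0,0,0,0,0],[-0.07,0,0,0,0,0,0],[-0.07,0,0,0,0,0,0],[-0.062,0,0,0,0,0,0],[0,0,0,0,0,0,0],[0,0,0,0,0,0,0]]}}

```text
time_s: 7.8
tcp_pos: [0.6447, 0.0109, 0.2145]
ee_rot: [0.096, 0.731, 0.67, 0.088]
force: [0.5, 0.8, -1.6]
grip_width: 0.0139
finger_force: 30.0
```

```bash
python3 - <<'E'
from h import *
p,r=tgt(-43,45,15); go(p,r)
im=env.snapshot("side")[...,::-1]; t=env.snapshot("top")[...,::-1]
cv2.imwrite("pics/w1.png",np.hstack([cv2.resize(im[110:230,280:420],(467,400),interpolation=cv2.INTER_CUBIC),cv2.resize(t[80:220,180:280],(286,400),interpolation=cv2.INTER_CUBIC)]))
E
```

```text
t 7.8 tcp [0.6447 0.0109 0.2145] F [ 0.5  0.8 -1.6] grip 0.0139 30.0
shift mm [-1.4 -6.1 32.2] turn [-0.002  0.     0.   ]
```

View pics/w1.png

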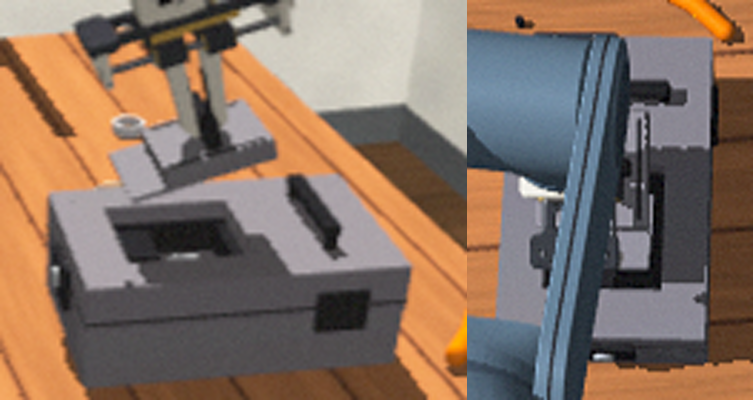

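```bash
python3 - <<'E'
from h import *
s=env.read_state(); r=Ro.from_quat(s["ee_rot"],scalar_first=True); M=np.array([[0,1,0],[1,0,0],[0,0,-1]])
for l in([-70,-50,0],[-70,50,5],[70,-50,0],[70,-50,20]):
    v=(np.array(l)-[18,0,24.8])/1000; P=s["tcp_pos"]+r.apply(M@v); q=proj("side",P); print(l,P.round(3),q.round(1),((q-[280,110])*3.335).round())
W=Ro.from_euler("z",-5,degrees=True)
for l in([-49,-57,20],[-49,57,20],[77,57,20],[77,-57,20],[-97,-100,20],[213,-100,20]):
    q=proj("side",np.array([.6115,.0123,.09])+W.apply(l)/1000); print(l,((q-[280,110])*3.335).round())
E
```

```text
[-70, -50, 0] [ 0.563 -0.032  0.168] [320.1 170.5] [134. 202.]
[-70, 50, 5] [0.571 0.067 0.173] [312.5 155.4] [108. 151.]
[70, -50, 0] [ 0.698 -0.044  0.204] [363.8 157. ] [280. 157.]
[70, -50, 20] [ 0.693 -0.044  0.223] [362.9 151.3] [276. 138.]
[-49, -57, 20] [128. 262.]
[-49, 57, 20] [101. 207.]
[77, 57, 20] [223. 198.]
[77, -57, 20] [258. 252.]
[-97, -100, 20] [ 87. 289.]
[213, -100, 20] [412. 264.]
```

The cover is tilted correctly, tongue at the latch side above the opening; its tip corners (127,198)/(110,153) and the well rim match the prediction to within a few mm. Now descending.

```bash
python3 - <<'E'
from h import *
s=env.read_state(); p0,r=tgt(-41,40,15); p1,_=tgt(-41,3,15); p2,_=tgt(-71,2,15)
go(p0,r); print((r.inv().apply(p1-p0)*1000).round(1),(r.inv().apply(p2-p1)*1000).round(1))
E
```

```text
t 7.9 tcp [0.6458 0.0107 0.2147] F [ 0.3  0.2 -2.9] grip 0.0137 30.0
shift mm [-1.3 -6.6 37.5] turn [-0.001  0.     0.   ]
[ 0.  -9.6 35.7] [  0.  -29.2  -6.8]
```

Call:
{"op": "arm_command", "data": {"plan": [[0,0,0,-0.5,-2,12,0],[0,0,0,-0.5,-2,13,0],[0,0,0,-0.3,-2.6,12.5,0],[0,0,0,0,0,0,0],[0,0,0,0,0,0,0],[0,0,0,0,0,0,0]]}}

```text
time_s: 8.5
tcp_pos: [0.649, 0.0093, 0.1771]
ee_rot: [0.097, 0.731, 0.67, 0.088]
force: [0.2, 0.6, -3.2]
grip_width: 0.0139
finger_force: 30.0
```

```bash
python3 - <<'E'
from h import *
p,r=tgt(-41,3,15); go(p,r)
E
```

```text
t 8.5 tcp [0.649  0.0093 0.1771] F [ 0.2  0.6 -3.2] grip 0.0139 30.0
shift mm [-0.3 -9.7 36. ] turn [ 0.001 -0.     0.   ]
```

Call:
{"op": "arm_command", "data": {"plan": [[0,0,0,0,-2.5,9,0],[0,0,0,0,-2.5,9,0],[0,0,0,0,-2.5,9,0],[0,0,0,-0.3,-1.5,5,0],[0,0,0,0,-0.7,2.5,0],[0,0,0,0,0,0,0],[0,0,0,0,0,0,0]]}}

```text
time_s: 9.2
tcp_pos: [0.6484, 0.0091, 0.1411]
ee_rot: [0.096, 0.731, 0.67, 0.088]
force: [-0.2, -0.7, -2.5]
grip_width: 0.0139
finger_force: 30.0
```

```bash
python3 - <<'E'
from h import *
p,r=tgt(-71,2,15); go(p,r)
im=env.snapshot("side")[...,::-1]
cv2.imwrite("pics/w2.png",cv2.resize(im[120:220,280:410],(780,600),interpolation=cv2.INTER_CUBIC))
E
```

```text
t 9.2 tcp [0.6484 0.0091 0.1411] F [-0.2 -0.7 -2.5] grip 0.0139 30.0
shift mm [ -0.  -29.1  -5.3] turn [ 0.001 -0.     0.   ]
```

View pics/w2.png

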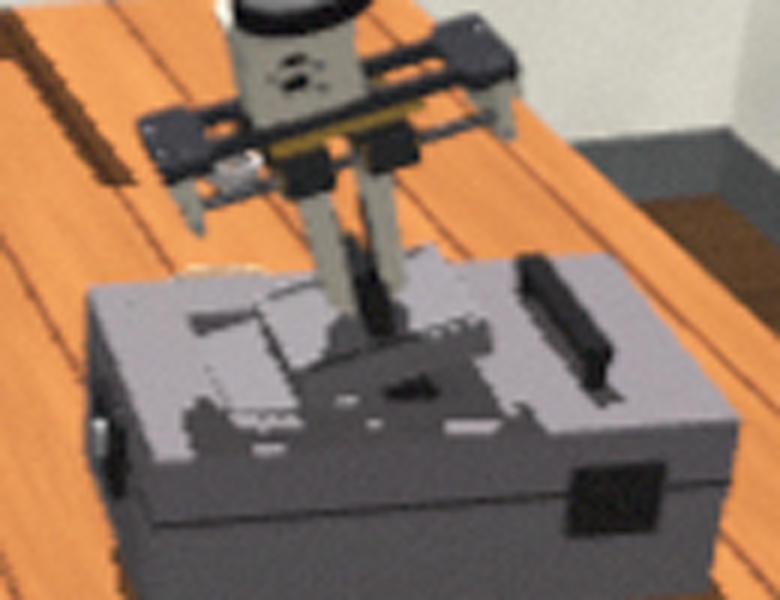

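The tongue has entered the opening (tip edge around (210,370)-(235,410)) with no contact force. Next I slide it under the lip.

Call:
{"op": "arm_command", "data": {"plan": [[0,0,0,0,-3,-0.2,0],[0,0,0,0,-4,-0.6,0],[0,0,0,0,-4,-0.8,0],[0,0,0,0,-4,-0.8,0],[0,0,0,0,-4,-0.8,0],[0,0,0,0,0,0,0],[0,0,0,0,0,0,0]]}}

```text
time_s: 9.95
tcp_pos: [0.6291, 0.0108, 0.1392]
ee_rot: [0.096, 0.731, 0.67, 0.088]
force: [0.6, -0.3, -2.3]
grip_width: 0.0139
finger_force: 30.0
```

Call:
{"op": "arm_command", "data": {"plan": [[0,0,0,0,-3,-0.7,0],[0,0,0,0,-3,-0.7,0],[0,0,0,0,-2,-0.4,0],[0,0,0,0,-2,-0.4,0],[0,0,0,0,0,0,0],[0,0,0,0,0,0,0]]}}

```text
time_s: 10.55
tcp_pos: [0.6189, 0.0117, 0.1387]
ee_rot: [0.096, 0.731, 0.67, 0.088]
force: [-1.2, 0.7, -1.7]
grip_width: 0.0138
finger_force: 30.0
```

```bash
python3 - <<'E'
from h import *
p,r=tgt(-71,2,15); go(p,r)
prev=(p,r)
for th in(12.5,10,7.5,5,2.5,0):
    q=tgt(-70.5,2 if th>3 else 1,th); print(th,(prev[1].inv().apply(q[0]-prev[0])*1000).round(1),(prev[1].inv()*q[1]).as_rotvec().round(3)); prev=q
E
```

```text
t 10.55 tcp [0.6189 0.0117 0.1387] F [-1.2  0.7 -1.7] grip 0.0138 30.0
shift mm [-0.   0.1  0. ] turn [ 0. -0.  0.]
12.5 [-0.   1.5  4. ] [ 0.044 -0.     0.   ]
10 [0.  1.  3.9] [0.044 0.    0.   ]
7.5 [-0.   1.   3.9] [ 0.044  0.    -0.   ]
5 [0.  1.  3.9] [ 0.044 -0.    -0.   ]
2.5 [0.  0.9 4.9] [ 0.044  0.    -0.   ]
0 [-0.   1.   3.9] [ 0.044 -0.     0.   ]
```

Call:
{"op": "arm_command", "data": {"plan": [[0.022,0,0,0,0.7,2,0],[0.022,0,0,0,0.7,2,0],[0.022,0,0,0,0.5,2,0],[0.022,0,0,0,0.5,2,0],[0.022,0,0,0,0.5,2,0],[0.022,0,0,0,0.5,2,0],[0.022,0,0,0,0.5,2,0],[0.022,0,0,0,0.5,2,0],[0,0,0,0,0,0,0],[0,0,0,0,0,0,0]]}}

```text
time_s: 11.55
tcp_pos: [0.6261, 0.0111, 0.1235]
ee_rot: [0.032, 0.736, 0.675, 0.029]
force: [-0.0, -0.9, -2.4]
grip_width: 0.0141
finger_force: 30.0
```

```bash
python3 - <<'E'
from h import *
for a in((-70.5,2,5),(-70.5,1,0)): go(*tgt(*a))
E
```

```text
t 11.55 tcp [0.6261 0.0111 0.1235] F [-0.  -0.9 -2.4] grip 0.0141 30.0
shift mm [-0.1  0.4 -0.9] turn [-0.002 -0.     0.   ]
t 11.55 tcp [0.6261 0.0111 0.1235] F [-0.  -0.9 -2.4] grip 0.0141 30.0
shift mm [-0.1  2.2  7.9] turn [ 0.086 -0.     0.   ]
```

Call:
{"op": "arm_command", "data": {"plan": [[0.022,0,0,0,0.6,2,0],[0.022,0,0,0,0.6,2,0],[0.021,0,0,0,0.5,2,0],[0.021,0,0,0,0.5,1.9,0],[0,0,0,0,0,0,0],[0,0,0,0,0,0,0]]}}

```text
time_s: 12.15
tcp_pos: [0.6288, 0.0108, 0.1156]
ee_rot: [-0.0, 0.737, 0.676, -0.0]
force: [0.2, 0.0, -1.8]
grip_width: 0.0132
finger_force: 30.0
```

Call:
{"op": "arm_command", "data": {"plan": [[0,0,0,0,0,0.5,0],[0,0,0,0,0,0.5,0],[0,0,0,0,0,0,0],[0,0,0,0,0,0,0]]}}

```text
time_s: 12.55
tcp_pos: [0.6286, 0.0108, 0.1151]
ee_rot: [0.0, 0.737, 0.676, 0.0]
force: [-0.2, -0.1, -3.1]
grip_width: 0.0135
finger_force: 30.0
```

```bash
python3 - <<'E'
from h import *
go(*tgt(-70.5,0,0))
im=env.snapshot("side")[...,::-1]
cv2.imwrite("pics/w3.png",cv2.resize(im[120:220,280:410],(780,600),interpolation=cv2.INTER_CUBIC))
E
```

```text
t 12.55 tcp [0.6286 0.0108 0.1151] F [-0.2 -0.1 -3.1] grip 0.0135 30.0
shift mm [-0.   0.3  0.3] turn [0. 0. 0.]
```

View pics/w3.png

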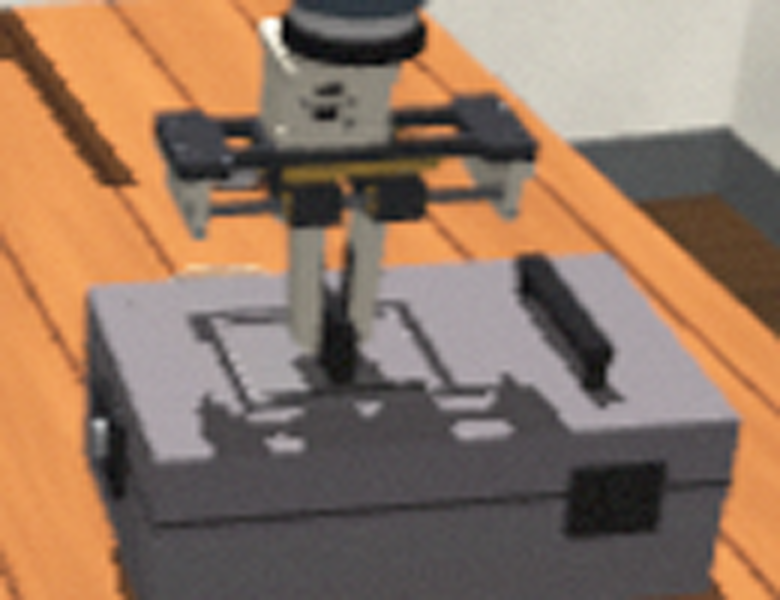

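The block is flush in the well with even gaps all round, (200,315) to (450,385). I'll press lightly until it touches the seat.

Call:
{"op": "arm_command", "data": {"plan": [[0,0,0,0,0,0.5,0],[0,0,0,0,0,0.4,0],[0,0,0,0,0,0,0],[0,0,0,0,0,0,0]]}}

```text
time_s: 13.0
tcp_pos: [0.6288, 0.0108, 0.1148]
ee_rot: [0.0, 0.737, 0.676, 0.0]
force: [-2.8, 0.7, 5.1]
grip_width: 0.0136
finger_force: 30.0
```

Contact on the seat (about +8 N). I'll release partly open and retreat straight up.

Call:
{"op": "arm_command", "data": {"plan": [[0,0,0,0,0,0,0.1],[0,0,0,0,0,0,0.25],[0,0,0,0,0,0,0.5],[0,0,0,0,0,0,0.5],[0,0,0,0,0,0,0.5],[0,0,0,0,0,-8,0.5],[0,0,0,0,0,-20,0.5],[0,0,0,0,0,-30,0.5],[0,0,0,0,0,-30,0.5],[0,0,0,0,0,-30,0.5],[0,0,0,0,-40,0,0.5],[0,0,0,30,-40,0,0.5],[0,0,0,40,-40,0,0.5],[0,0,0,40,-40,0,0.5],[0,0,0,40,-30,0,0.5],[0,0,0,40,0,0,0.5],[0,0,0,40,0,0,0.5],[0,0,0,30,0,0,0.5],[0,0,0,0,0,0,0.5],[0,0,0,0,0,0,0.5]]}}

```text
time_s: 15.0
tcp_pos: [0.4702, 0.2766, 0.2323]
ee_rot: [0.0, 0.737, 0.676, -0.0]
force: [0.7, -0.4, 0.4]
grip_width: 0.0462
finger_force: 0.0
```

```bash
python3 - <<'E'
from h import *
s=env.read_state();print(s["time_s"],s["tcp_pos"],s["force"])
im=env.snapshot("side")[...,::-1]; t=env.snapshot("top")[...,::-1]
cv2.imwrite("pics/f.png",np.hstack([cv2.resize(im[130:230,280:410],(494,380),interpolation=cv2.INTER_CUBIC),cv2.resize(t[80:210,180:280],(292,380),interpolation=cv2.INTER_CUBIC)]))
E
```

```text
15.0 [0.47024287 0.27661187 0.23226149] [ 0.73381201 -0.40301714  0.38012664]
```

View pics/f.png

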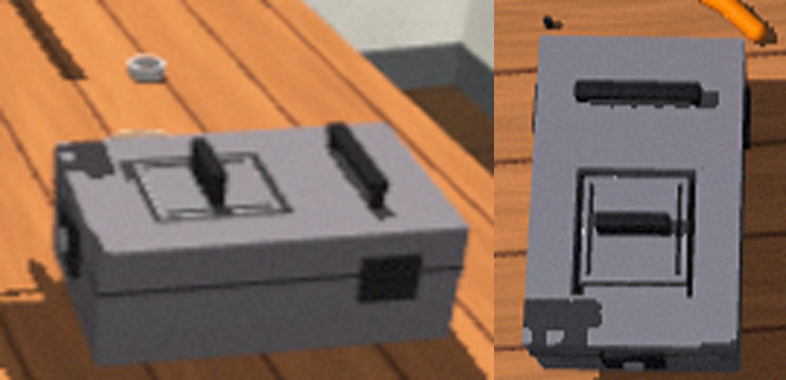

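The cover lies flat and flush in the well, with its fin at (635,223) in the top view and even gaps all round. The arm is clear.

```bash
python3 -c "
from bench import env
print(env.sign_off())"
```

```text
the job is handed in; nothing more can be done
None
```

The cover is hooked under the lip and lies flat and flush in the well, released with the arm clear; the job was handed in at about 15 s of the 48 s allowed, and the plain lid and glass dish were never touched.

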